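# Set a pressure switch's gap with a gauge blade

## Robot

A 6-joint arm with a two-finger parallel gripper is mounted at the origin on the work surface; the furniture and walls round the work are solid. World frame = base frame: x ahead of the robot, y to its left, z up, the work surface at z = 0. Lengths are in mm, angles in rad, forces in N, time in s.
With the tool pointing down it reaches from about 300 to 750 mm from the base axis. Payload 8.5 kg.
Tool frame: the origin (TCP) lies at the very end of the fingers, on their centre line; the grasp point (between the pads) lies 19 mm behind it; z points along the fingers, y is the line along which they close (so a half turn about z gives the same grasp; the last joint's range is limited). The gripper opens to 88 mm and grips with 3 to 60 N. Pads are 18 mm wide; open, the fingers measure 123 mm over their backs; the gripper's body (75 mm by 187 mm) begins 45 mm behind the grasp point.
Start: joints at [-1.515, 0.381, 1.297, -0, 1.464, -0.215], TCP at [147.121, -529.939, 238.748] pointing down, gripper open.
Joint ranges: [-3.11, 3.11], [-0.89, 2.33], [0.22, 2.48], [-1.42, 4.56], [0.17, 2.85], [-2.88, 2.88]. Speed limits (rad/s): [2.39, 2.39, 3.14, 3.14, 3.14, 3.14].

## Interface

Orientations are given as [roll, pitch, yaw] about the fixed x, y, z axes, in that order (R = Rz(yaw) Ry(pitch) Rx(roll)).
In Python, from bench import ctrl, vision gives the robot as it stands. The module is installed in compiled form; this text tells all that it offers. Calls block until the motion is done:
- ctrl.goto(position, orientation): joint-space move of the TCP to a pose.
- ctrl.move_straight(position, ori=None, v=150): straight line of the TCP; ori=None keeps the orientation; v is the mean speed in mm/s.
- ctrl.move_joints(angles): joint-space move.
- ctrl.grip(opening, force=None): finger opening in mm; force is the grip in N (None keeps the last); returns when the fingers have stopped.
- ctrl.hold(seconds).
- ctrl.inverse_kinematics(position, orientation): joint angles nearest the present ones, or None.
- ctrl.read_state(): the state.
- vision.grab_frame(name): name is "scene" or "top" or "wrist"; returns a dict with "image" (384x512x3 uint8, blue, green, red), "intrinsics" (3x3 intrinsics, pixels), "R" (3x3) and "t" (3): a world point X has camera coordinates R X + t. Camera axes: x right, y down, z forward; pixel columns grow to the right and rows downward; lengths in mm; the calibration is good to about 2 mm. A picture is of the moment at which its call begins. There is no depth.
A pose or a line that the arm cannot do raises ctrl.IKError and nothing moves.
- ctrl.sign_off(): hands the job in; it is judged then, once.
The state is a dict: "t": time; "joint_positions": joint angles; "joint_vel": joint speeds; "tau": joint torques, N m; "position": TCP position; "tcp_rot": TCP orientation; "contact_force": force on the tool from outside, world axes, zero at the start; "moment": the same for the moment, N m; "gripper_width": finger opening in mm; "grasp_force": force on a finger pad.
Only numpy, scipy, OpenCV 4.12 (cv2) and the standard library are available. Lean on these libraries where they do the work, as an engineer would, in place of code of your own. Each camera call takes 0.05 s, during which the arm holds its last target. There are 200 camera calls.

## Task

Slide the orange-handled gauge blade along its channel into the gap under the jig's adjusting screw and let go of it there; then turn the red wing knob until the blade just drags: it can still be drawn by the handle, but only against a light steady pull of about 4 N. Never screw it down hard on the blade, leave the blade under the screw with its tip showing past it, and do not disturb the other things.

Things in the scene. Friction and masses are not known exactly. Their poses are not given: they have to be found in the camera images.
- jig: Fixed grey and aluminium setting jig, base 125 x 92 mm. Origin on the worktop under the screw axis; x points from the channel's open end towards the screw, z up. Above the pad a bridge on two columns (y = +-36 mm, each 12 mm thick), underside 62 mm up, 22 mm deep along x, carries the screw.
- mouth (a point): Middle of the channel floor's open end, 68 mm before the screw axis (jig x = -68 mm), 40 mm above the worktop; jig axes. The level channel runs from here to jig x = -14 mm between two low rails, 22 mm apart and 4 mm tall. The blade goes in this way, over the pad; its handle stays outside in the air.
- gap (a point): Top of the brass sprung pad (14 mm wide), on the screw axis, 42 mm above the worktop; jig axes. The blade lies on the pad, with the screw's foot above. The pad yields under load: once the foot touches the blade, the squeeze on it grows by about 14 N per rad of the knob, and more than 25 N spoils the pad.
- knob: Red wing knob of the adjusting screw, on the bridge; origin on the screw axis at its underside, 81 mm above the worktop. It turns at constant height and stays where left (friction 0.06 N m). Clockwise seen from above lowers the steel foot under the bridge by 2.1 mm per rad. At first the foot clears a blade on the pad by about 2 to 6.8 mm: how much is not known, and the knob's angle does not tell.
- knob_grip (a point): Point on the screw axis within the knob's wing, 106 mm above the worktop. The wing is 40 mm long (along this x), 10 mm thick and spans 89 to 119 mm above the worktop.
- blade: Gauge blade, 75 g. Origin at the centre of its orange handle (50 x 14 x 30 mm, long along x). The steel blade, 18 mm wide, 4 mm thick, runs along +x from the handle, flush with the handle's underside (15 mm below the origin), to 117 mm from the origin. It balances about 45 mm ahead of the origin, so it stays level in the channel with its handle in the air.
- blade_tip (a point): Middle of the blade's square end, half-way up its thickness; axes as the blade. Dry steel: squeezed with 5 N, the blade takes about 5 to 6 N to keep sliding and still holds about 3.5 N just after it is drawn and stopped. Pressing the handle down or up while pulling falsifies the feel. The foot should squeeze it with about 4 N (1.5 to 8).
- nut: brass and steel union nut in the tray, 22 x 26 x 19 mm (bystander)
- adaptor: steel hose adaptor standing in the tray, 22 x 25 x 36 mm (bystander)
- dial: round dial pressure gauge lying face up, 121 x 87 x 40 mm, at the left (bystander)
- tray: blue parts tray, 120 x 180 x 28 mm, with a nut and an adaptor in it, at the right (bystander)
- weight_a: grey steel calibration weight, 33 mm wide, 98 mm tall, at the right (bystander)
- weight_b: grey steel calibration weight, 27 mm wide, 62 mm tall, at the right (bystander)
- ring: steel ring gauge, 54 mm wide, 18 mm tall, at the left (bystander)
There are look-alikes about, which are no part of the job. Leave any brown or turquoise look-alike of the jig alone.

How it is judged:
By the outcome, as a careful person would: the job done as asked, in the order asked, and still so for the second after the job is handed in, with the robot touching nothing.
It also fails if it takes over 72 s, if anything falls off the work surface, if the arm or the gripper's body presses on something with over 40 N, if the wrist force passes 120 N, or if a joint passes its speed limit or range.

## Working session

There is one attempt and no reset: what is moved stays moved. The work goes in short steps, each a Python script; the robot and the scene stay as the last script left them, time stands still between calls to the robot, and variables do not carry over. Pictures are saved under pics/ and viewed, at most 10 in all, crops included, and the job is handed in when it is done.

```bash
ls; mkdir -p pics; python3 - <<'E'
from bench import ctrl, vision
import cv2, numpy as np
for n in ("scene","top"):
    f=vision.grab_frame(n); cv2.imwrite(f"pics/{n}0.png",f["image"]); np.savez(f"pics/{n}0.npz",**f)
    R,t=f["R"],f["t"]; print(n,f["intrinsics"].tolist(),(-R.T@t).round(), R.round(3).tolist())
a=cv2.imread("pics/scene0.png");b=cv2.imread("pics/top0.png")
cv2.imwrite("pics/s0.png",cv2.resize(a,(800,600))); cv2.imwrite("pics/t0.png",cv2.resize(b,(800,600)))
print({k:np.round(v,2) for k,v in ctrl.read_state().items()})
E
```

```text
pics
scene [[368.69056586501864, 0.0, 253.63870740282005], [0.0, 368.69056586501864, 189.28900496856429], [0.0, 0.0, 1.0]] [  33. -907.  831.] [[0.894, -0.448, -0.017], [-0.291, -0.553, -0.781], [0.34, 0.703, -0.624]]
top [[433.2538854374855, 0.0, 258.36750185589955], [0.0, 433.2538854374855, 201.27154078044543], [0.0, 0.0, 1.0]] [ 309.  -45. 1416.] [[0.019, -1.0, 0.003], [-0.996, -0.019, -0.088], [0.088, -0.001, -0.996]]
{'t': np.float64(0.1), 'joint_positions': array([-1.52,  0.38,  1.3 ,  0.  ,  1.46, -0.22]), 'joint_vel': array([-0., -0., -0., -0.,  0.,  0.]), 'tau': array([ 0.000e+00, -4.387e+01, -2.249e+01,  7.000e-02,  3.000e-02,
       -0.000e+00]), 'position': array([ 147.12, -529.7 ,  238.21]), 'tcp_rot': array([-3.14, -0.  ,  0.27]), 'contact_force': array([ 0.42, -0.46,  0.4 ]), 'moment': array([ 0.04,  0.02, -0.01]), 'grasp_force': np.float64(0.0), 'gripper_width': np.float64(88.1)}
```

View pics/s0.png

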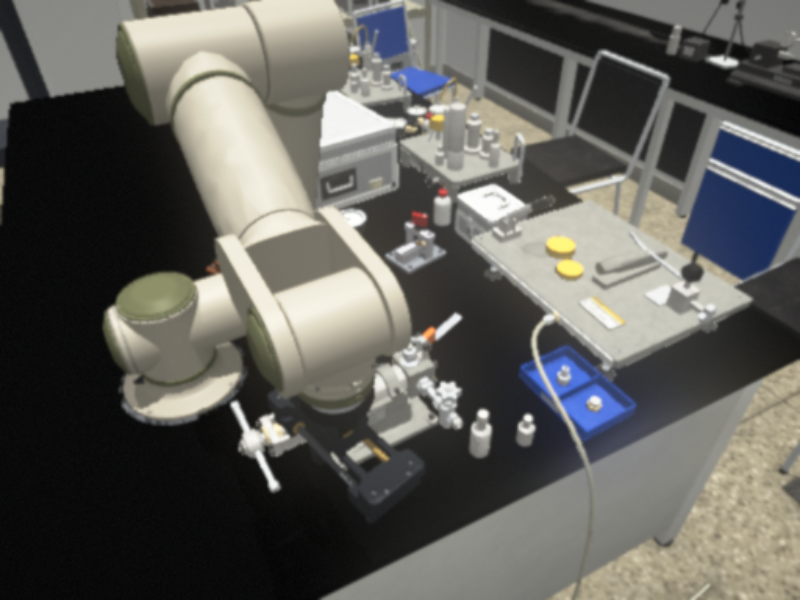

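View pics/t0.png

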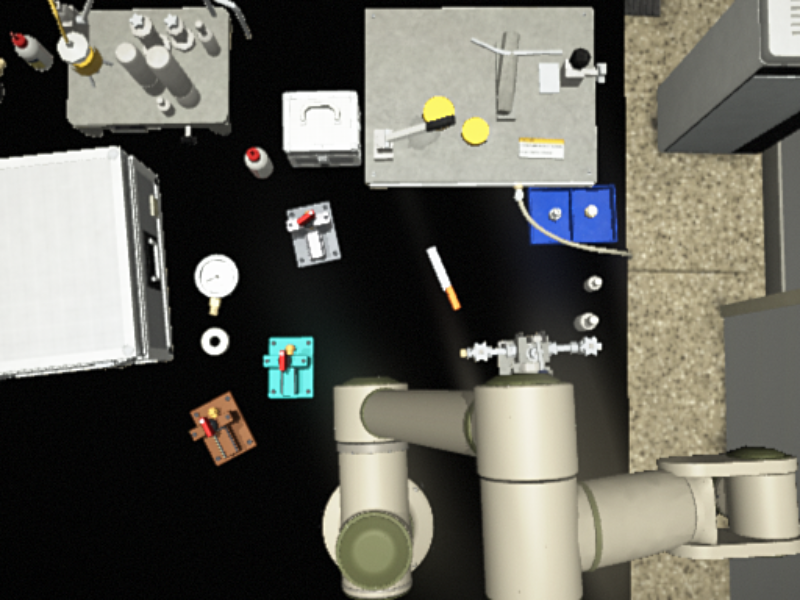

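The top view (800x600) shows three jig candidates: grey at (314,233), turquoise at (290,367) and brown at (222,428). The grey one with the red knob at (306,217) fits the description. The blade's orange handle is at (454,298), with steel up to (432,248). Next I'll measure these and confirm with a crop.

```bash
cat > h.py <<'E'
import numpy as np, cv2
def ray(f,uv):
    d=np.asarray(f["R"]).T@(np.linalg.inv(f["intrinsics"])@np.array([uv[0],uv[1],1.]))
    return -f["R"].T@f["t"], d
def onplane(f,uv,z):
    c,d=ray(f,uv); return c+d*(z-c[2])/d[2]
def proj(f,X):
    p=f["intrinsics"]@(f["R"]@np.asarray(X,float)+f["t"]); return p[:2]/p[2]
def tri(f1,u1,f2,u2):
    A=[];b=[]
    for f,u in((f1,u1),(f2,u2)):
        c,d=ray(f,u); d=d/np.linalg.norm(d); P=np.eye(3)-np.outer(d,d); A.append(P); b.append(P@c)
    return np.linalg.lstsq(np.vstack(A),np.hstack(b),rcond=None)[0]
def blobs(im,lo,hi,amin=8):
    hsv=cv2.cvtColor(im,cv2.COLOR_BGR2HSV); m=cv2.inRange(hsv,lo,hi)
    if lo[0]==0: pass
    n,l,s,c=cv2.connectedComponentsWithStats(m)
    return [(c[i],s[i][4],l==i) for i in range(1,n) if s[i][4]>=amin]
E
python3 - <<'E'
from h import *
f={n:dict(np.load(f"pics/{n}0.npz")) for n in("scene","top")}
for n in f:
    im=f[n]["image"]
    for nm,lo,hi in(("red0",(0,150,60),(6,255,255)),("red1",(172,150,60),(180,255,255)),("or",(7,170,150),(16,255,255))):
        for c,a,m in blobs(im,lo,hi):print(n,nm,c.round(1),a, onplane(f[n],c,110 if 'red' in nm else 30).round(0))
im=f["top"]["image"]
# grey jig base: min-area rect
roi=np.zeros(im.shape[:2],np.uint8); roi[120:178,175:225]=1
g=cv2.cvtColor(im,cv2.COLOR_BGR2GRAY); m=((g>60)&(roi>0)).astype(np.uint8)
r=cv2.minAreaRect(cv2.findNonZero(m)); print(r)
for p in cv2.boxPoints(r): print(p,onplane(f["top"],p,20).round(0),onplane(f["top"],p,0).round(0))
# blade
roi[:]=0; roi[150:203,265:300]=1; m=((g>60)&(roi>0)).astype(np.uint8)
r=cv2.minAreaRect(cv2.findNonZero(m)); print(r,[onplane(f["top"],p,10).round(0).tolist() for p in cv2.boxPoints(r)])
a=cv2.resize(im[115:210,170:305],None,fx=5,fy=5,interpolation=cv2.INTER_CUBIC)
b=f["scene"]["image"][125:235,235:305]; b=cv2.resize(b,None,fx=1.6,fy=1.6)
cv2.imwrite("pics/c1.png",a)
E
```

```text
scene red0 [266.6 136.9] 15 [612. 167. 110.]
top red0 [11.6 25. ] 55 [964. 738. 110.]
top red0 [161.5  98.2] 54 [738. 259. 110.]
top red0 [194.6 139.6] 36 [610. 153. 110.]
top red0 [180.5 232. ] 36 [327. 186. 110.]
top red0 [132.4 273.3] 62 [201. 325. 110.]
top or [287.6 191.1] 14 [ 466. -140.   30.]
((199.31948852539062, 149.669677734375), (38.06739044189453, 30.334951400756836), 77.73522186279297)
[180.45486 134.29242] [647. 213.  20.] [652. 217.   0.]
[210.09747 127.84839] [671. 117.  20.] [676. 119.   0.]
[218.18411 165.04694] [548.  87.  20.] [551.  89.   0.]
[188.5415  171.49097] [525. 183.  20.] [528. 186.   0.]
((283.3448181152344, 177.63795471191406), (43.46242904663086, 6.696628093719482), 66.80140686035156) [[573.0, -87.0, 10.0], [582.0, -107.0, 10.0], [451.0, -165.0, 10.0], [442.0, -145.0, 10.0]]
```

View pics/c1.png

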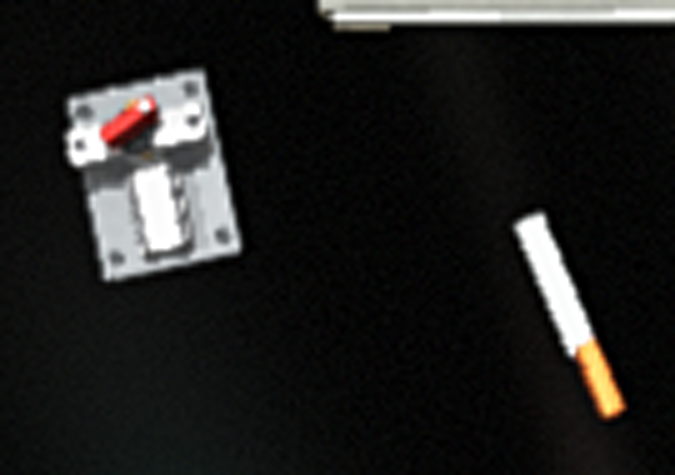

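The crop confirms the grey jig: bridge and red wing at crop (130,119), channel mouth at (168,252), and the blade with its orange handle at (600,380). Now I'll go above the blade and look close up, with another frame above the jig on the same trip.

```bash
python3 - <<'E'
from h import *
from bench import ctrl, vision
pi=np.pi
def shot(n):
    f=vision.grab_frame("wrist"); np.savez(f"pics/{n}.npz",**f); cv2.imwrite(f"pics/{n}.png",cv2.resize(f["image"],(800,600))); 
    R,t=f["R"],f["t"]; print(n,(-R.T@t).round(),R[2].round(2),f["intrinsics"][0].round())
ctrl.goto([430,-150,190],[pi,0,.417])
shot("w1"); s=ctrl.read_state(); print(s["t"],s["joint_positions"].round(2),s["position"].round(1),s["contact_force"].round(2),s["moment"].round(3))
E
```

```text
w1 [ 504. -119.  336.] [-0.28 -0.13 -0.95] [293.   0. 257.]
1.8833 [-0.6   0.26  1.63 -0.    1.25  0.56] [ 430.  -150.9  190. ] [-0.23  0.07 -0.77] [-0.009 -0.027 -0.007]
```

View pics/w1.png

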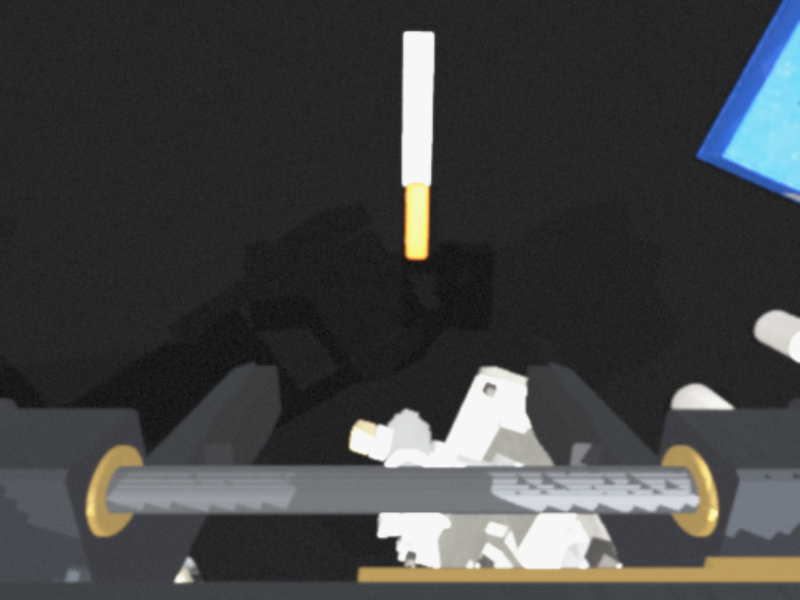

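The wrist view shows the blade's tip at (418,32) and its handle from (417,185) to (417,258), with a valve assembly near the gripper at the bottom, (380–610, 370–560). I'll measure the blade here, check the valve clearance, and measure the red and orange parts by colour.

```bash
python3 - <<'E'
from h import *
f={n:dict(np.load(f"pics/{n}.npz")) for n in("scene0","top0","w1")}
w=f["w1"]
for nm,lo,hi in (("or",(7,80,150),(25,255,255)),):
    for c,a,m in blobs(w["image"],lo,hi,100):
        r=cv2.minAreaRect(cv2.findNonZero(m.astype(np.uint8)));print(c,a,r[1]); P=[onplane(w,p,30) for p in cv2.boxPoints(r)]; print(np.round(P,0).tolist(),np.mean(P,0))
g=cv2.cvtColor(w["image"],cv2.COLOR_BGR2GRAY); m=np.zeros_like(g); m[10:118,245:290]=g[10:118,245:290]>180
r=cv2.minAreaRect(cv2.findNonZero(m)); P=np.array([onplane(w,p,4) for p in cv2.boxPoints(r)]);print(P.round(0).tolist())
t=f["top0"];print("valve",tri(f["scene0"],(264,221),t,(340,225)), [onplane(t,(a/1.5625,b/1.5625),60).round(0).tolist() for a,b in((465,335),(600,335),(550,372),(530,333))])
print("valve w1",[onplane(w,(a*.64,b*.64),z).round(0).tolist() for a,b in((490,370),(525,375),(360,425)) for z in(40,80)])
E
```

```text
[265.95675676 143.33513514] 185 (47.0, 15.0)
[[486.0, -129.0, 30.0], [492.0, -143.0, 30.0], [448.0, -164.0, 30.0], [442.0, -149.0, 30.0]] [ 467.09172699 -146.38419228   30.        ]
[ 68.65086207 314.36637931] 928 (29.673105239868164, 59.70193099975586)
[[118.0, 6.0, 30.0], [213.0, 10.0, 30.0], [219.0, -24.0, 30.0], [123.0, -32.0, 30.0]] [168.11092437  -9.99928741  30.        ]
[445.0546875 313.921875 ] 896 (59.49442672729492, 29.732389450073242)
[[383.0, -394.0, 30.0], [404.0, -422.0, 30.0], [337.0, -489.0, 30.0], [313.0, -460.0, 30.0]] [ 359.16944246 -441.29877432   30.        ]
[387.80923994 366.31147541] 2684 (14.0, 281.0)
[[186.0, -220.0, 30.0], [338.0, -565.0, 30.0], [319.0, -581.0, 30.0], [163.0, -230.0, 30.0]] [ 251.5000328  -399.18924145   30.        ]
[[485.0, -127.0, 4.0], [571.0, -91.0, 4.0], [579.0, -108.0, 4.0], [493.0, -147.0, 4.0]]
valve [ 358.42871747 -284.82780639  162.61076038] [[390.0, -170.0, 60.0], [395.0, -441.0, 60.0], [319.0, -340.0, 60.0], [396.0, -300.0, 60.0]]
valve w1 [[394.0, -237.0, 40.0], [409.0, -221.0, 80.0], [400.0, -262.0, 40.0], [414.0, -243.0, 80.0], [314.0, -169.0, 40.0], [340.0, -163.0, 80.0]]
```

```bash
python3 - <<'E'
from h import *
from bench import ctrl, vision
pi=np.pi
def shot(n):
    f=vision.grab_frame("wrist"); np.savez(f"pics/{n}.npz",**f); cv2.imwrite(f"pics/{n}.png",cv2.resize(f["image"],(800,600)))
ctrl.goto([495,122,210],[pi,0,.23]); shot("j1"); print(ctrl.read_state()["t"])
y=.41
ctrl.goto([467,-146,45],[pi,0,y]); ctrl.move_straight([467,-146,4],v=80)
ctrl.grip(8,25); s=ctrl.read_state(); print(s["t"],s["gripper_width"],s["grasp_force"],s["position"].round(1))
ctrl.move_straight([467,-146,120],v=150); shot("b1")
s=ctrl.read_state(); print(s["t"],s["gripper_width"],s["contact_force"].round(2),s["moment"].round(3))
E
```

```text
3.0167
5.9917 13.568249240677368 24.99361613765359 [ 467. -146.    4.]
6.9667 13.737704948309114 [-0.05 -0.24 -0.66] [-0.007 -0.003  0.045]
```

View pics/j1.png

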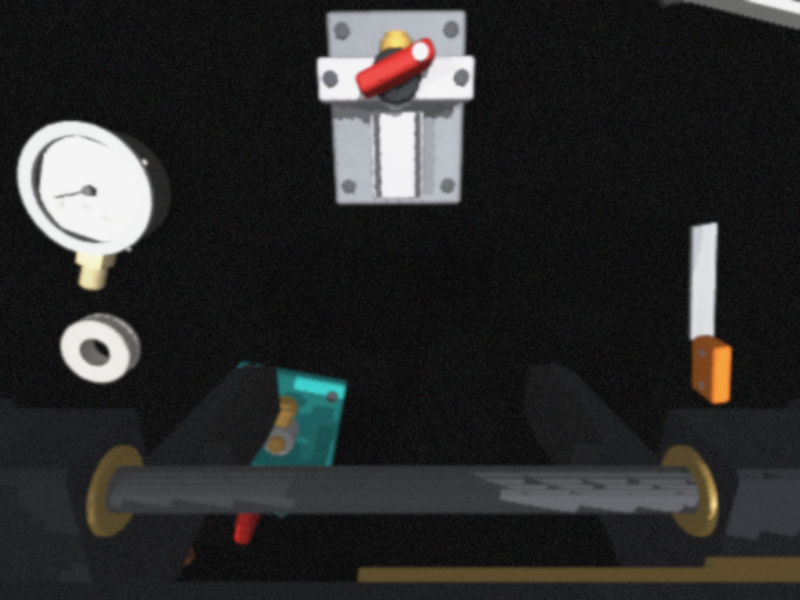

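View pics/b1.png

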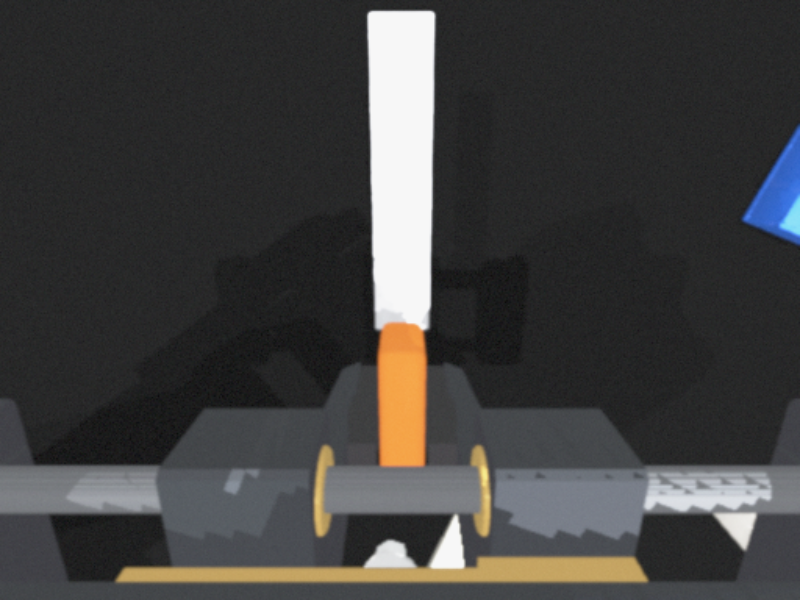

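j1 shows the grey jig's wing at (397,67), its channel running from (397,112) to (397,198), and the base's front corners at (337,203) and (461,202). b1 shows the blade held straight, with its tip edge at (401,12). Next I'll compute jig pose and the camera bias.

```bash
python3 - <<'E'
from h import *
j=dict(np.load("pics/j1.npz"));b=dict(np.load("pics/b1.npz"))
# blade in hand, tool frame
g=cv2.cvtColor(b["image"],cv2.COLOR_BGR2GRAY).astype(float)
y=.41;ex=np.array([np.cos(y),np.sin(y)]);ey=np.array([-np.sin(y),np.cos(y)])
def edges(g,r,c0,c1,th):
    row=g[r,c0:c1]; i=np.where(row>th)[0]; a,z=i[0],i[-1]
    return c0+a-(row[a]-th)/(row[a]-row[a-1]), c0+z+(row[z]-th)/(row[z]-row[z+1])
for r in(20,60,100,150,190):
    l,q=edges(g,r,200,320,140); A,B=[onplane(b,(u,r),120)[:2]-[467,-146] for u in(l,q)]
    print("blade",r,(A@ex).round(1),(A@ey).round(2),(B@ey).round(2),((A+B)/2@ey).round(2))
col=g[:40,258]; r=np.where(col>140)[0][0]; print("tip",(onplane(b,(258,r-.5),120)[:2]-[467,-146])@ex)
# jig
g=cv2.cvtColor(j["image"],cv2.COLOR_BGR2GRAY).astype(float)
print("rows channel"); 
for r in(80,95,110,122): print(r,g[r,205:305:1].astype(int).tolist() if r in(110,) else "", )
mid=[]
for z in (0,10,15,20):
  out=[]
  for r in(100,108,116,124):
    l,q=edges(g,r,190,320,70); A,B=onplane(j,(l,r),z)[:2],onplane(j,(q,r),z)[:2]; out.append(((A+B)/2).round(1).tolist()+[np.linalg.norm(A-B).round(1)])
  print(z,out)
col=g[60:140,255]; print("col255",col[::1].astype(int).tolist())
for c,a,m in blobs(j["image"],(0,150,60),(8,255,255)):
    r=cv2.minAreaRect(cv2.findNonZero(m.astype(np.uint8))); print(c,a,r,onplane(j,c,119).round(1),onplane(j,c,110).round(1))
E
```

```text
blade 20 111.7 9.05 -9.74 -0.34
blade 60 95.7 9.03 -9.9 -0.43
blade 100 78.5 8.93 -9.85 -0.46
blade 150 54.8 8.94 -9.97 -0.52
blade 190 33.9 8.52 -10.21 -0.85
tip 116.88243134548188
rows channel
80 
95 
110 [19, 19, 14, 26, 11, 20, 21, 20, 58, 112, 150, 177, 186, 188, 188, 188, 187, 191, 189, 190, 189, 190, 188, 189, 188, 188, 189, 190, 189, 186, 189, 183, 167, 177, 169, 126, 107, 121, 170, 224, 240, 243, 243, 243, 243, 243, 243, 243, 243, 243, 244, 243, 243, 243, 243, 243, 243, 243, 241, 223, 167, 117, 114, 135, 176, 181, 165, 162, 165, 166, 166, 167, 172, 182, 191, 193, 192, 191, 192, 192, 192, 190, 192, 193, 191, 192, 191, 184, 167, 128, 78, 35, 18, 15, 21, 11, 16, 15, 25, 18]
122 
0 [[569.7, 140.5, np.float64(95.5)], [561.0, 138.6, np.float64(95.6)], [552.2, 136.5, np.float64(95.4)], [543.3, 134.2, np.float64(95.6)]]
10 [[569.8, 140.4, np.float64(92.9)], [561.4, 138.6, np.float64(92.9)], [552.8, 136.5, np.float64(92.7)], [544.2, 134.3, np.float64(92.9)]]
15 [[569.9, 140.4, np.float64(91.5)], [561.5, 138.6, np.float64(91.6)], [553.1, 136.5, np.float64(91.4)], [544.6, 134.4, np.flo
[... 187 characters left out ...]
, 93, 109, 118, 107, 108, 133, 167, 219, 241, 244, 244, 244, 244, 244, 244, 244, 244, 244, 244, 244, 244, 244, 244, 244, 244, 244, 244, 243, 244, 244, 244, 243, 244, 244, 244, 244, 243, 243, 244, 244, 243, 243, 243, 244, 243, 243, 243, 243, 243, 243, 243, 243, 243, 242, 243, 243, 242, 242, 232, 193, 168, 146, 126, 82, 37, 13, 15, 23, 14, 11, 18, 16, 21]
[250.22040816  44.91836735] 735 ((253.60003662109375, 43.20000076293945), (18.782970428466797, 52.771202087402344), 63.43495178222656) [607.6 151.3 119. ] [608.9 151.8 110. ]
[155.96017699 337.59292035] 226 ((155.3076934814453, 337.5384521484375), (13.1843843460083, 21.256458282470703), 19.653823852539062) [325. 185. 119.] [315.5 186.8 110. ]
```

```bash
python3 - <<'E'
from h import *
j=dict(np.load("pics/j1.npz"))
g=cv2.cvtColor(j["image"],cv2.COLOR_BGR2GRAY).astype(float)
pts=[]
for r in range(80,122,6):
    row=g[r]; l=244
    while row[l]>180:l-=1
    l=l+(180-row[l])/(row[l+1]-row[l]); q=262
    while row[q]>180:q+=1
    q=q-(180-row[q])/(row[q-1]-row[q])
    A,B=onplane(j,(l,r),40)[:2],onplane(j,(q,r),40)[:2]; pts.append((A+B)/2); print(r,round(l,1),round(q,1),pts[-1].round(1),np.linalg.norm(A-B).round(1))
pts=np.array(pts); p=np.polyfit(pts[:,0],pts[:,1],1); print("yaw",np.arctan(p[0]))
for v in(125.5,127,129.5): print("mouth",v,onplane(j,(254,v),40).round(1))
print("knob rect", onplane(j,(253.6,43.2),119).round(1))
# bridge front/back & ends via bright mask: rows at columns off the knob
for c in(212,294): col=g[25:75,c].astype(int).tolist(); print(c,col)
for r in(45,52): print(r,g[r,195:310].astype(int).tolist())
E
```

```text
80 242.5 265.2 [588.7 145. ] 22.8
86 242.5 264.7 [583.1 144. ] 22.5
92 242.8 265.0 [577.6 142.4] 22.6
98 243.3 265.1 [572.  140.8] 22.3
104 243.1 265.1 [566.3 139.5] 22.7
110 243.2 264.8 [560.4 138.3] 22.4
116 243.7 265.1 [554.7 136.6] 22.2
yaw 0.24467852783596808
mouth 125.5 [545.1 134.8  40. ]
mouth 127 [543.6 134.4  40. ]
mouth 129.5 [541.1 133.9  40. ]
knob rect [609.3 149.1 119. ]
212 [174, 174, 174, 171, 173, 174, 172, 169, 171, 169, 164, 174, 218, 238, 242, 243, 244, 244, 243, 228, 168, 122, 118, 115, 115, 116, 115, 115, 112, 109, 144, 218, 241, 244, 245, 244, 243, 230, 200, 145, 101, 82, 77, 74, 74, 75, 72, 73, 70, 69]
294 [193, 194, 192, 189, 190, 193, 188, 190, 189, 185, 186, 221, 239, 243, 244, 245, 245, 244, 233, 176, 131, 118, 119, 117, 121, 119, 119, 117, 109, 133, 216, 241, 244, 245, 245, 245, 241, 220, 156, 108, 109, 128, 148, 154, 158, 164, 172, 169, 170, 170]
45 [13, 19, 13, 13, 10, 28, 24, 87, 172, 226, 240, 241, 232, 206, 174, 155, 158, 168, 199, 231, 242, 244, 244, 244, 244, 244, 244, 244, 244, 244, 244, 244, 244, 242, 230, 201, 172, 142, 122, 111, 115, 118, 121,
[... 177 characters left out ...]
35, 236, 236, 237, 236, 237, 237, 236, 237, 236, 235, 237, 238, 239, 234, 222, 194, 153, 131, 122, 120, 130, 158, 211, 234, 235, 201, 124, 54, 23, 17, 10, 11, 13]
52 [21, 19, 19, 18, 18, 19, 16, 45, 107, 189, 222, 208, 147, 111, 113, 114, 115, 115, 115, 114, 136, 204, 238, 243, 244, 244, 244, 244, 244, 244, 244, 240, 212, 143, 110, 112, 123, 128, 126, 126, 127, 126, 127, 119, 119, 113, 109, 97, 88, 81, 78, 70, 57, 54, 50, 50, 36, 41, 45, 43, 37, 40, 40, 36, 37, 37, 49, 59, 65, 67, 66, 65, 70, 114, 184, 226, 234, 236, 237, 238, 240, 239, 242, 243, 244, 244, 245, 245, 245, 245, 245, 245, 245, 244, 241, 221, 163, 119, 113, 117, 116, 114, 116, 141, 193, 232, 233, 185, 99, 38, 12, 13, 15, 20, 18]
```

```bash
cat >> h.py <<'E'
pi=np.pi; YAW=.237; S=np.array([610.3,150.7])
EX=np.array([np.cos(YAW),np.sin(YAW)]);EY=np.array([-EX[1],EX[0]])
def J(x,y,z): return [*(S+x*EX+y*EY),z]
def st(ctrl,lab=""):
    s=ctrl.read_state(); F=s["contact_force"]; d=np.array(s["position"][:2])-S
    print(lab,"t%.1f"%s["t"],"F",np.round([F[:2]@EX,F[:2]@EY,F[2]],2),"M",s["moment"].round(3),"jig",np.round([d@EX,d@EY,s["position"][2]],1)); return np.array([F[:2]@EX,F[:2]@EY,F[2]]),s
E
python3 - <<'E'
from h import *
from bench import ctrl, vision
o=[pi,0,YAW]
ctrl.goto(J(-192,0,100),o); ctrl.move_straight(J(-192,0,46.8),v=90); ctrl.hold(.1)
F0,_=st(ctrl,"stage")
for x in(-176,-160,-140,-122,-110,-101):
    ctrl.move_straight(J(x,0,46.8),v=70); F,_=st(ctrl,x)
    if abs(F-F0).max()>4: print("STOP");break
    if x==-176:
        f=vision.grab_frame("wrist");np.savez("pics/in1.npz",**f)
        f2=vision.grab_frame("wrist")
else:
    f=vision.grab_frame("wrist");cv2.imwrite("pics/in2.png",cv2.resize(f["image"],(800,600)))
E
```

```text
stage t8.8 F [ 1.05 -0.35 -0.57] M [0.026 0.028 0.019] jig [-191.7   -0.2   47.3]
-176 t9.2 F [ 0.95 -0.14 -1.29] M [-0.002  0.081  0.018] jig [-175.9    0.    46.9]
-160 t9.7 F [ 0.06 -0.28 -0.52] M [-0.011  0.046  0.013] jig [-160.1    0.    46.7]
-140 t10.1 F [-1.11  0.55 -0.69] M [ 0.04  -0.008  0.009] jig [-1.403e+02  1.000e-01  4.660e+01]
-122 t10.5 F [ 0.01  0.23 -1.2 ] M [0.006 0.06  0.032] jig [-122.3    0.    46.7]
-110 t10.8 F [-0.52  0.7  -1.15] M [0.005 0.002 0.011] jig [-110.2    0.    46.7]
-101 t11.1 F [ 0.57  1.01 -1.26] M [-0.006  0.002 -0.003] jig [-101.1    0.    46.7]
```

View pics/in2.png

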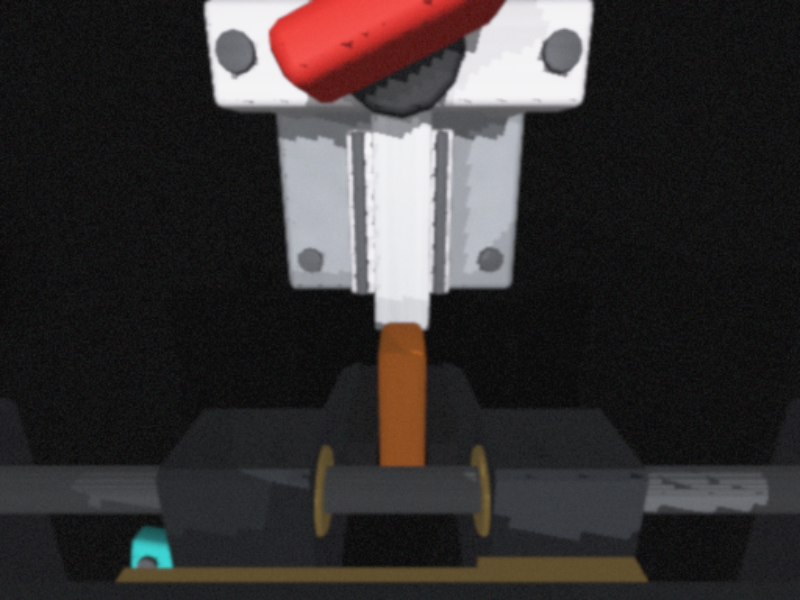

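Blade is centred between the rails: rails at x=362 and 440, blade 375–430, the mouth end at row 291 and the handle front at row 328. Next I'll check the depth numerically.

```bash
python3 - <<'E'
from h import *
from bench import ctrl, vision
f=vision.grab_frame("wrist"); k=.64
def jj(u,v,z): d=onplane(f,(u*k,v*k),z)[:2]-S; return np.round([d@EX,d@EY],1)
print("mouth rails",jj(360,292,44),jj(441,292,44),"handle front",jj(402,327,47),"bridge front",jj(400,105,81),jj(400,105,78),jj(217,105,80),jj(584,105,80))
print("base front",jj(292,288,15),jj(512,288,15), "bridge bolts",jj(235,51,81),jj(562,51,81), "boss bottom edge",jj(402,115,83))
E
```

```text
mouth rails [-66.3  13. ] [-66.3 -14.4] handle front [-77.8  -1.2] bridge front [-11.1  -0.7] [-10.9  -0.7] [-11.1  40.8] [-11.  -42.4]
base front [-73.5  43.2] [-73.4 -45.7] bridge bolts [-0.3 35.2] [ -0.3 -35.9] boss bottom edge [-13.4  -1.1]
```

```bash
cat >> h.py <<'E'
def to_knob(ctrl,yaw,cur_x,op=40):
    ctrl.grip(op); ctrl.move_straight(J(cur_x,0,130),v=250)
    ctrl.goto(J(0,0,128),[pi,0,yaw]); ctrl.move_straight(J(0,0,90),v=150); ctrl.grip(8,30)
def turn(ctrl,y0,y1,n):
    for y in np.linspace(y0,y1,n+1)[1:]:
        ctrl.goto(J(0,0,90),[pi,0,y]); s=ctrl.read_state(); print("%.2f %.3f|"%(y,s["moment"][2]),end=" ")
    print()
def to_handle(ctrl,yaw,x,op=40,z=45.5):
    ctrl.grip(op); ctrl.move_straight(J(0,0,128),v=200)
    ctrl.goto(J(x,0,130),[pi,0,YAW]); ctrl.move_straight(J(x,0,z),v=200)
E
python3 - <<'E'
from h import *
from bench import ctrl, vision
j=dict(np.load("pics/j1.npz"))
a,b=[onplane(j,(u*.64,v*.64),119)[:2] for u,v in((372,85),(420,52))]
wy=np.arctan2(*(b-a)[::-1]); wy=wy if wy>0 else wy+pi; print("wing",wy,(a+b)/2)
ctrl.move_straight(J(-97,0,46.8),v=60); F,_=st(ctrl,"in")
ctrl.move_straight(J(-97,0,46.2),v=30); st(ctrl,"down")
to_knob(ctrl,wy,-97); F,s=st(ctrl,"knob"); print(s["gripper_width"])
turn(ctrl,wy,wy-1.2,6); st(ctrl)
np.save("wy.npy",wy-1.2)
E
```

```text
wing 2.355117395739615 [608.75513854 149.22993421]
in t11.4 F [ 0.27 -0.36 -0.43] M [-0.005  0.018 -0.082] jig [-96.9  -0.   46.8]
down t11.7 F [ 0.66 -0.02 -1.38] M [ 0.025  0.062 -0.01 ] jig [-97.1   0.   46.1]
knob t15.5 F [2.65 3.55 2.1 ] M [ 0.582 -0.507  0.009] jig [ 0.6  0.3 90.6]
9.89700567164034
2.16 -0.012| 1.96 -0.066| 1.76 -0.030| 1.56 -0.051| 1.36 -0.085| 1.16 -0.006| 
 t17.4 F [1.09 4.94 6.18] M [ 0.666 -0.178 -0.006] jig [ 0.1  0.3 90.6]
```

```bash
cat >> h.py <<'E'
def probe(ctrl,x,d=2.0,z=45.5):
    ctrl.grip(9,20); ctrl.hold(.15); B=[]
    for _ in range(4): B.append(ctrl.read_state()["contact_force"]); ctrl.hold(.02)
    out=[]
    for k in (1,2):
        ctrl.move_straight(J(x-d*k/2,0,z),v=8)
        F=[]
        for _ in range(5): F.append(ctrl.read_state()["contact_force"]); ctrl.hold(.02)
        out.append(np.mean(F,0))
    r=[np.round([F[:2]@EX,F[:2]@EY,F[2]],2) for F in [np.mean(B,0)]+out]
    print("probe base",r[0],"pulled",r[1],r[2],"t",round(ctrl.read_state()["t"],1)); return r
E
python3 - <<'E'
from h import *
from bench import ctrl
y=float(np.load("wy.npy"))
to_handle(ctrl,y,-97); probe(ctrl,-97)
E
```

```text
probe base [-0.66  0.6   5.4 ] pulled [1.51 0.13 5.19] [ 2.68 -0.3   5.79] t 21.2
```

The handle was being pressed down at about 5 N because it was gripped before the arm settled. I'll regrip after settling and probe again.

```bash
python3 - <<'E'
from h import *
from bench import ctrl
ctrl.grip(22); ctrl.hold(.2); st(ctrl,"open"); probe(ctrl,-99)
E
```

```text
open t21.7 F [ 0.5  -0.44 -0.04] M [-0.033 -0.002  0.001] jig [-99.2   0.   45.4]
probe base [-0.41  0.04 -0.49] pulled [-0.35 -0.22 -0.45] [ 0.07  0.29 -0.76] t 22.9
```

```bash
sed -i 's/v=150); ctrl.grip(8,30)/v=150); ctrl.hold(.15); ctrl.grip(8,30)/; s/ctrl.move_straight(J(x,0,z),v=200)/ctrl.move_straight(J(x,0,z),v=200); ctrl.hold(.2)/' h.py
python3 - <<'E'
from h import *
from bench import ctrl
y=float(np.load("wy.npy"))
ctrl.move_straight(J(-97,0,45.5),v=30)
to_knob(ctrl,y,-97); turn(ctrl,y,y-1.0,2); np.save("wy.npy",y-1.0)
to_handle(ctrl,y-1,-97,z=45.5); probe(ctrl,-97)
E
```

```text
0.66 -0.032| 0.16 -0.023| 
probe base [-0.38  0.01  1.66] pulled [ 0.4  -0.06  1.77] [0.47 0.14 1.59] t 31.0
```

```bash
sed -i 's/v=200); ctrl.hold(.2)/v=200); ctrl.hold(.35)/' h.py
python3 - <<'E'
from h import *
from bench import ctrl
y=float(np.load("wy.npy"))
ctrl.move_straight(J(-97,0,45.5),v=30)
to_knob(ctrl,y,-97); turn(ctrl,y,y-.75,1); np.save("wy.npy",y-.75)
to_handle(ctrl,y-.75,-97,z=45.5); probe(ctrl,-97)
E
```

```text
-0.59 -0.034| 
probe base [-0.31 -0.09  0.09] pulled [ 4.91  0.49 -2.11] [ 5.15  0.54 -2.08] t 38.8
```

```bash
python3 - <<'E'
from h import *
from bench import ctrl
y=float(np.load("wy.npy"))
to_knob(ctrl,y,-99); turn(ctrl,y,y+.24,1); np.save("wy.npy",y+.24)
to_handle(ctrl,y+.24,-99,z=45.5); probe(ctrl,-99)
E
```

```text
-0.35 0.139| 
probe base [-0.22  0.2   0.66] pulled [ 3.35  0.19 -1.11] [ 3.05 -0.04 -1.01] t 46.1
```

```bash
python3 - <<'E'
from h import *
from bench import ctrl, vision
ctrl.grip(40); ctrl.move_straight(J(-101,0,150),v=200)
ctrl.goto(J(-95,0,230),[pi,0,YAW]); ctrl.hold(.2); st(ctrl)
a=vision.grab_frame("wrist")["image"]; b=vision.grab_frame("top")["image"]
cv2.imwrite("pics/end.png",np.hstack([cv2.resize(a[:250],(400,195)),cv2.resize(b[90:260],(400,195))[:, :]]))
E
```

```text
t47.9 F [-0.22 -0.71  0.85] M [-0.016 -0.045  0.047] jig [-9.560e+01  1.000e-01  2.282e+02]
```

View pics/end.png

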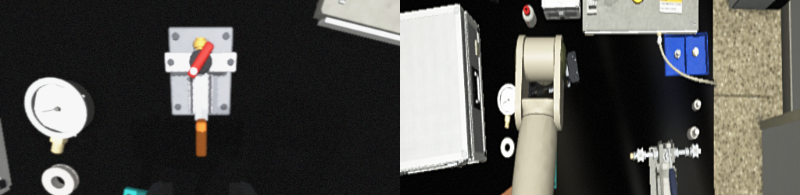

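The blade lies in the channel with its handle at (201,140), the knob is free, and the bystanders are where they were.

```bash
python3 -c "
from bench import ctrl
print(ctrl.sign_off())"
```

```text
the job is handed in; nothing more can be done
None
```

I handed the job in at about 48 s: the blade is under the screw and held about 3.3 N in the last pull test, so I estimate a squeeze of 4 to 5 N and about 5 N to keep it sliding. The tip should be about 16 mm past the screw axis, but that is calculated from the arm's position because the knob hid it in the last picture.

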